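# Seat a sherd section on the focusing stage

## Robot

A 6-joint arm with a two-finger parallel gripper is mounted at the origin on the work surface; the furniture and walls round the work are solid. World frame = base frame: x ahead of the robot, y to its left, z up, the work surface at z = 0. Lengths are in m, angles in degrees, forces in N, time in s.
With the tool pointing down it reaches from about 0.425 to 0.925 m from the base axis. Payload 12.5 kg.
Tool frame: the origin (TCP) lies at the centre of the arm's flange, where the gripper is bolted on; the fingertips stand 173 mm ahead of it and the grasp point (between the pads) lies 155 mm ahead of it; x points along the fingers, z is the direction in which the jaws open and shut, and the axes are right-handed (so a half turn about x gives the same grasp; the last joint's range is limited). The gripper opens to 85 mm and grips with 20 to 120 N. Pads are 22 mm wide; open, the fingers measure 114 mm over their backs; the gripper's body (76 mm by 85 mm) begins 54 mm behind the grasp point. The pads swing forward as they close: fully open they stand 13 mm farther back than shut.
Start: joints at [66.83, 28.126, 89.318, -0, 62.55, -6.05], TCP at [0.184, 0.597, 0.405] pointing down, gripper open.
Joint ranges: [-177.58, 177.58], [-47.91, 125.51], [2.72, 160], [-65.01, 245.01], [3.68, 167.84], [-153.87, 153.87]. Speed limits (degrees/s): [127.2, 127.2, 159.86, 180, 180, 180].

## Interface

Orientations are given as a 3x3 rotation matrix whose columns are the frame's x, y, z axes.
In Python, from cell import manip gives the robot as it stands.
- The arm moves only by the tool arm_command, never from a script. Its argument "targets" is one flat list of numbers, 4 for each row, row after row: the shift along the tool's x, y, z in mm, then the turn about the tool's x in rad. In form: [dx, dy, dz, twist, dx, dy, dz, twist, ...]. A call has 1 to 10 rows; each row is the pose to reach, as a shift and turn from the pose commanded when the call began, along the tool's axes at that moment; what a row does not reach only later rows make up. A row lasts 1/8 s, in which the tool goes at most 62.5 mm and 10.7 degrees, less where a joint would pass 70% of its speed; a pose out of reach is approached as far as the arm can. A call with a gripper value outside its range is refused whole. "claw" is the finger opening in mm, from 0 to 85.4, set as the call begins (left out, the last holds). The fingers move at their own pace and stop on an object; "grip_force" is the grip in N (left out, the last holds). Time passes only in rows, so rows that repeat a pose let the fingers close. It gives the time, the measured TCP pose, the force and the opening at its end, in the units of the state.
- manip.state(): the state, without advancing time (a new reading comes with each control period).
- manip.camera(name): name is "side" or "top" or "wrist"; returns a dict with "color" (384x512x3 uint8, red, green, blue), "z_map" (384x512 float32, m along the optical axis (not along the pixel's ray), 0 where there is no reading), "mtx" (3x3 intrinsics, pixels), "origin" and "rotation" of the camera in the world. Camera axes: x right, y down, z forward; pixel columns grow to the right and rows downward; lengths in m; the calibration is good to about 2 mm. A picture is of the moment at which its call begins.
- manip.close_job(): hands the job in, once; it reports no verdict.
The state is a dict: "t": time; "joint_pos": joint angles; "joint_vel": joint speeds; "joint_torque": joint torques, N m; "tcp_pos": TCP position; "orientation": TCP orientation; "ft_force": force on the tool from outside, world axes, zero at the start; "moment": the same for the moment, N m; "gripper_width": finger opening in m.
Only numpy, scipy, OpenCV 4.12 (cv2) and the standard library are available. Lean on these libraries where they do the work, as an engineer would, in place of code of your own. Each camera call takes 0.05 s, during which the arm holds its last target.

## Task

Mount the red-brown sherd section, cast in honey-coloured resin on a metal carrier plate, on the small stage of the focusing stand. Set its carrier plate down gently on the open front of the stage, then keep it flat and slide it back under the spring clip until it is home against both stop pins, square and centred so that no edge hangs over the stage, and leave it there. Never lean hard on the stand, and do not disturb the dark grey section or the loupe.

Things in the scene. Friction and masses are not known exactly. Their poses are not given: they have to be found in the camera images.
- stand: Grey focusing stand, fixed. Origin on the table below the centre of its stage; x from the stage's open front to the column, z up. Stage: level dark steel plate, 72 mm along x, 66 along y. ITS HEIGHT IS NOT MEASURED: it stays where last focused, top face 55 to 83 mm above the table, to be felt for or seen. Rigid under normal loads; the stand and its parts must never take over 40 N, so touch down at 15 mm/s or less.
- stop_line (a point): Point on the table below the middle between the front faces of the two stop pins, 33 mm behind the stage's centre (stand's x). The pins stand at the plate's rear edge, 22 mm to either side (y), 6 mm thick, 4.5 mm high; a carrier plate touching both is centred along x.
- clip_line (a point): Point on the table below the lowest bend of the sprung leaf clip (20 mm wide, between the pins), 26 mm behind the stage's centre. The bend is 2 mm above the plate; the lip rises from it to 8 mm above the plate, 15 mm behind the centre. An edge 5 mm thick lying on the plate and pushed in along x with 2 to 10 N lifts the clip; held 2 mm or more above the plate it may jam on the lip.
- clip (a joint): Angle of the spring clip, rad: 0 = at rest, nothing below it; about 0.13 with a 5 mm carrier plate below it; grows as it lifts, springs back, presses with 1 to 2 N. Its hinge is 48 mm behind the stage's centre, 5 mm above the plate.
- column_top (a point): Top of the stand's steel column, 129 mm above the table, 83 mm behind the stage's centre, 36 mm wide along y. The grey carriage on it carries the stage, begins 65 mm behind the stage's centre and ends 8 mm above the plate's top; black knobs either side (94 mm over both). Nothing stands over the plate.
- block_red_center (a point): Red-brown section, 0.11 to 0.21 kg, loose: honey-coloured resin block 28 (x) x 34 (y) x 24 mm high, amid a metal carrier plate 66 (x) x 60 (y) x 5 mm; red-brown sherd slice in its top. Point: its centre, 14.5 mm above its underside; z up. Either end may go to the pins. Grip the resin across y (34 mm), fingertips 2 mm or more above the carrier plate, so that they clear the clip.
- corner0 (a point): Corner of the red-brown section's carrier plate, at x = -33 mm, y = +30 mm from its centre and 12 mm below block_red_center, half-way up the plate's thickness.
- corner1 (a point): Corner of the red-brown section's carrier plate, at x = -33 mm, y = -30 mm from its centre and 12 mm below block_red_center, half-way up the plate's thickness.
- corner2 (a point): Corner of the red-brown section's carrier plate, at x = +33 mm, y = +30 mm from its centre and 12 mm below block_red_center, half-way up the plate's thickness.
- corner3 (a point): Corner of the red-brown section's carrier plate, at x = +33 mm, y = -30 mm from its centre and 12 mm below block_red_center, half-way up the plate's thickness.
- block_grey_center (a point): Another section of the same size and shape, with a dark grey sherd slice in its top face: leave alone. This point is its centre, 14.5 mm above its underside. The two sections may stand in each other's place.
- loupe: Black eye loupe, 32 mm across and 27 mm high, standing on the table: leave alone. Origin at the centre of its underside.
Not all that is in view belongs to the job. What is shaped like the part that bears block_red_center but pink or purple is not meant.

How it is judged:
By the outcome, as a careful person would: the job done as asked, in the order asked, and still so for the second after the job is handed in, with the robot touching nothing.
It also fails if it takes over 61 s, if anything falls off the work surface, if the arm or the gripper's body presses on something with over 40 N, if the wrist force passes 120 N, or if a joint passes its speed limit or range.

## Working session

There is one attempt and no reset: what is moved stays moved. The work goes in short steps, Python scripts to look and compute and a tool call to move; the robot and the scene stay as the last step left them, time stands still between calls to the robot, and variables do not carry over. Pictures are saved under pics/ and viewed, and the job is handed in when it is done.

Besides the shell and the picture viewer there is one more tool, called after "Call:" as a command line: name --argument value ..., lists and objects as JSON in quotes. arm_command: Moves the arm, as the interface text tells. Its arguments: {"type":"object","properties":{"targets":{"type":"array"},"claw":{"type":"number"},"grip_force":{"type":"number"}},"required":["targets"]}

```bash
ls; mkdir -p pics; python3 - <<'E'
from cell import manip
import cv2,pickle
print(manip.state())
for n in ("side","top","wrist"):
    c=manip.camera(n); pickle.dump(c,open(f"pics/{n}0.pkl","wb"))
    cv2.imwrite(f"pics/{n}0.png",c["color"][:,:,::-1])
    print(n,c["mtx"].tolist(),c["origin"],c["rotation"].tolist())
E
```

```text
pics
{'t': 0.0, 'joint_pos': array([ 6.68298849e+01,  2.81634135e+01,  8.93490110e+01, -6.29227708e-04,
        6.25496442e+01, -6.04872362e+00]), 'joint_vel': array([-0.0626177 ,  0.12005235, -0.00688392,  0.01994539,  0.04515794,
       -0.07245095]), 'joint_torque': array([-1.60201842e-03, -6.18425274e+01, -2.61600852e+01, -2.23285933e-04,
        4.02102465e-03,  3.87562409e-05]), 'tcp_pos': array([0.183947  , 0.59728487, 0.40414229]), 'orientation': array([[-4.17279859e-04, -9.55684638e-01,  2.94392084e-01],
       [-9.99759916e-04,  2.94392361e-01,  9.55684120e-01],
       [-9.99999413e-01,  1.04466329e-04, -1.07829920e-03]]), 'ft_force': array([-0.4291456 , -0.61193199, -0.13910719]), 'moment': array([ 0.01653644, -0.0112916 , -0.01836357]), 'gripper_width': 0.08521864198512637}
side [[493.1753812871191, 0.0, 260.45516446468343], [0.0, 493.1753812871191, 191.76042229666055], [0.0, 0.0, 1.0]] [ 0.05088377 -0.82387683  0.68693486] [[0.834421636601792, -0.28050958043274504, 0.4743995232462109], [-0.5507842530334564, -0.454771215754618, 0.6998713081213175], [0.01942264094206332, -0.8452795493838189, -0.5339712018567327]]
top [[365.77316285601216, 0.0, 256.2351343742401], [0.0, 365.77316285601216, 195.44008639617115], [0.0, 0.0, 1.0]] [ 0.50056137 -0.0634354   0.96682156] [[0.01022791017976952, -0.9948347893831065, 0.10099075049936393], [-0.999946158416218, -0.010352569616659153, -0.0007103315988996164], [0.0017521763617667707, -0.10097804778961832, -0.9948871110546135]]
wrist [[325.0480987152695, 0.0, 257.12278508565703], [0.0, 325.0480987152695, 186.4096278492124], [0.0, 0.0, 1.0]] [0.1212588  0.61651224 0.3734049 ] [[0.2954193766901866, 0.9228430824314969, 0.24715994231329863], [0.9553675750647885, -0.28547960813951145, -0.07598809019402232], [0.00043404009665056706, 0.2585769489820051, -0.965990565722228]]
```

View pics/top0.png

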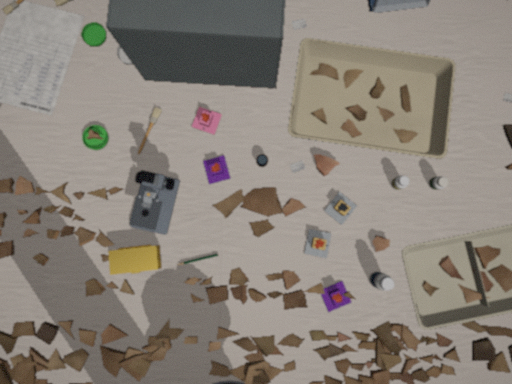

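View pics/side0.png

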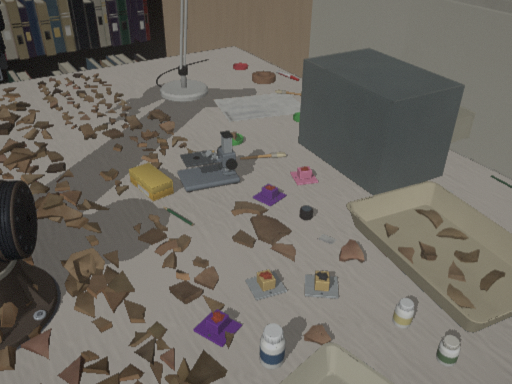

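View pics/wrist0.png

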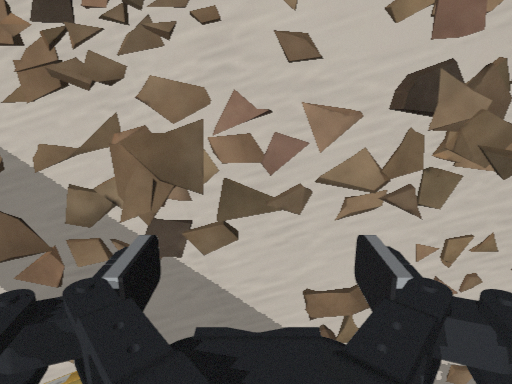

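```bash
cat > h.py <<'E'
import numpy as np,cv2,pickle
def load(n): return pickle.load(open(f"pics/{n}.pkl","rb"))
def ray(c,u,v):
    K=c["mtx"]; d=np.array([(u-K[0,2])/K[0,0],(v-K[1,2])/K[1,1],1.0]); return c["origin"],c["rotation"]@d
def atz(c,u,v,z):
    o,d=ray(c,u,v); return o+d*(z-o[2])/d[2]
def depth(c,u,v):
    o,d=ray(c,u,v); return o+d*c["z_map"][int(round(v)),int(round(u))]
def proj(c,p):
    q=c["rotation"].T@(np.asarray(p)-c["origin"]); q=c["mtx"]@q; return q[:2]/q[2]
def tri(*obs):
    A=np.zeros((3,3));b=np.zeros(3)
    for c,u,v in obs:
        o,d=ray(c,u,v); d=d/np.linalg.norm(d); P=np.eye(3)-np.outer(d,d); A+=P;b+=P@o
    p=np.linalg.solve(A,b); return p
def crop(c,u0,v0,u1,v1,s,name):
    im=c["color"][v0:v1,u0:u1,::-1]; im=cv2.resize(im,None,fx=s,fy=s,interpolation=cv2.INTER_CUBIC)
    for u in range((u0//10+1)*10,u1,10):
        cv2.line(im,(int((u-u0+.5)*s),0),(int((u-u0+.5)*s),5),(0,0,255),1); cv2.putText(im,str(u),(int((u-u0+.5)*s)-10,16),0,.35,(0,0,255),1)
    for v in range((v0//10+1)*10,v1,10):
        cv2.line(im,(0,int((v-v0+.5)*s)),(5,int((v-v0+.5)*s)),(0,0,255),1); cv2.putText(im,str(v),(7,int((v-v0+.5)*s)+4),0,.35,(0,0,255),1)
    cv2.imwrite(f"pics/{name}.png",im)
E
python3 - <<'E'
from h import *
t=load("top0");s=load("side0")
crop(t,290,185,370,265,7,"t_sec"); crop(t,120,160,190,240,8,"t_stand"); crop(s,170,125,260,195,8,"s_stand"); crop(s,240,260,350,305,7,"s_sec")
for u,v in [(318,243),(319,243),(341,208),(262,160),(310,252),(148,213),(155,190),(140,220),(155,178)]: print(u,v,depth(t,u,v).round(4))
for u,v in [(266,277),(322,278),(200,160),(227,135),(210,180)]: print(u,v,depth(s,u,v).round(4))
E
```

```text
318 243 [ 0.4758 -0.2226  0.0282]
319 243 [ 0.4759 -0.2246  0.0313]
341 208 [ 0.5656 -0.2824  0.0283]
262 160 [ 0.6891 -0.0782  0.0268]
310 252 [ 0.4516 -0.2057  0.0039]
148 213 [0.5455 0.2001 0.0723]
155 190 [0.603  0.187  0.0658]
140 220 [0.5282 0.2187 0.073 ]
155 178 [0.6264 0.1756 0.1107]
266 277 [ 0.4723 -0.2284  0.0288]
322 278 [ 0.5636 -0.2897  0.0291]
200 160 [0.5486 0.1924 0.0722]
227 135 [0.6235 0.1806 0.1297]
210 180 [0.5631 0.1689 0.0193]
```

View pics/t_sec.png

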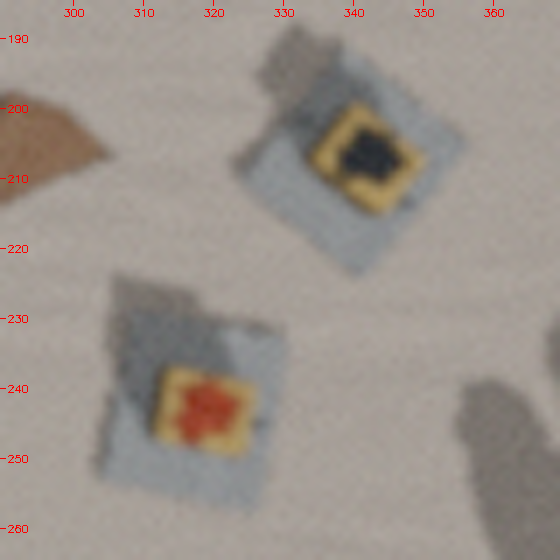

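View pics/t_stand.png

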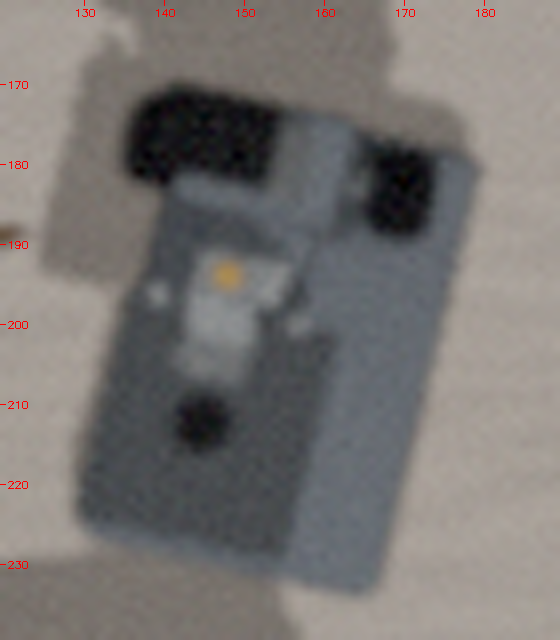

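View pics/s_stand.png

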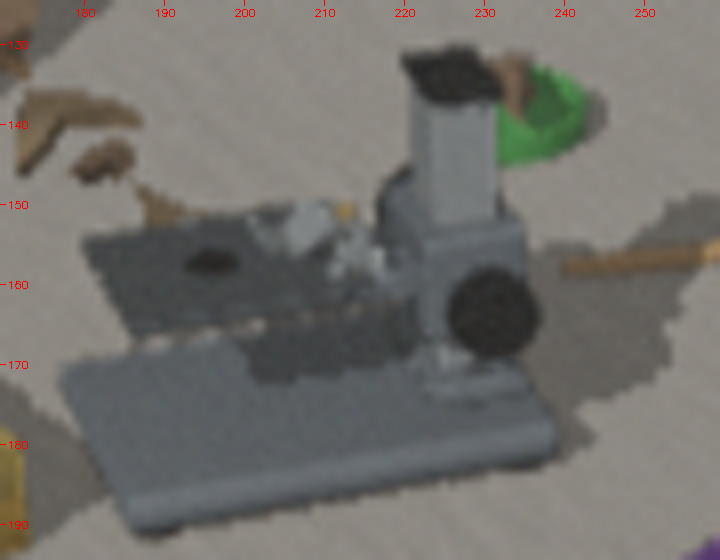

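View pics/s_sec.png

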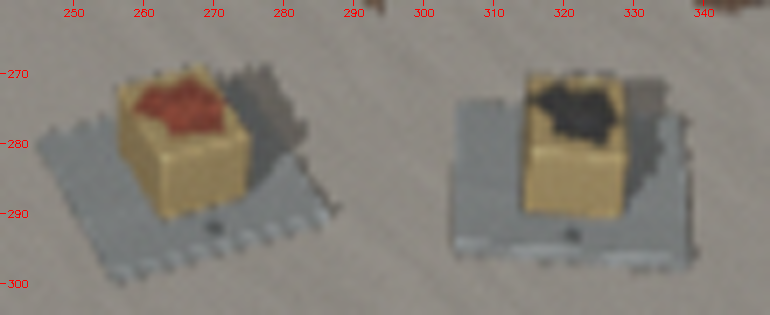

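Candidates for the target in top view: (318,243) honey resin with a red-brown slice on metal; (341,208) honey resin with a dark grey slice; purple copies at (217,168) and (337,296); pink copy at (207,119). I choose (318,243), and the crops in both views confirm it: red-brown slice, honey resin, metal plate. The stand is at (153,203), open front towards the robot. First I move over the stand to look.

Call:
arm_command --targets '[0, -20, -12, 0, 0, -65, -40, -0.02, 0, -115, -70, -0.04, 0, -165, -101, -0.06, 0, -217, -133, -0.08, 0, -270, -165, -0.1, 0, -320, -196, -0.1, 0, -370, -227, -0.1, 0, -420, -257, -0.1, 0, -446, -273, -0.1]' --claw 80 --grip_force 30

```text
t: 1.4
tcp_pos: [0.5312, 0.2018, 0.4046]
orientation: [[0.0, -0.98, 0.2], [-0.0, 0.2, 0.98], [-1.0, -0.0, -0.0]]
ft_force: [-0.5, 0.8, -0.6]
gripper_width: 0.0799
```

Call:
arm_command --targets '[0, 0, 0, 0, 0, 0, 0, 0]'

```text
t: 1.65
tcp_pos: [0.5293, 0.2049, 0.4046]
orientation: [[-0.001, -0.98, 0.198], [0.0, 0.198, 0.98], [-1.0, 0.001, -0.0]]
ft_force: [-0.1, 0.2, 0.3]
gripper_width: 0.0802
```

```bash
python3 - <<'E'
from cell import manip
from h import *
s=manip.state();print(s['t'],s['tcp_pos'],s['orientation'].round(4).tolist(),s['ft_force'])
c=manip.camera("wrist"); pickle.dump(c,open("pics/w1.pkl","wb"))
cv2.imwrite("pics/w1.png",c["color"][:,:,::-1]); print(c["origin"])
E
```

```text
1.65 [0.52931797 0.20491583 0.40462172] [[-0.0005, -0.9802, 0.1979], [0.0001, 0.1979, 0.9802], [-1.0, 0.0005, -0.0]] [-0.06479291  0.17534215  0.2646272 ]
[0.46503735 0.21786687 0.37386854]
```

View pics/w1.png

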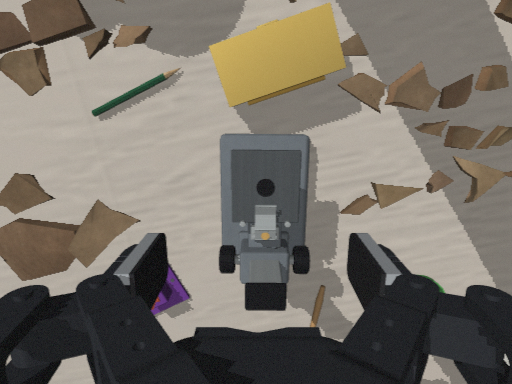

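```bash
python3 - <<'E'
from h import *
c=load("w1")
crop(c,212,128,318,228,7,"w1_stand")
for u,v in [(245,165),(265,165),(290,165),(245,210),(290,210),(240,150),(227,160),(265,215)]: print(u,v,depth(c,u,v).round(4))
E
```

```text
245 165 [0.5211 0.1953 0.0736]
265 165 [0.5253 0.2137 0.0713]
290 165 [0.5296 0.2367 0.0735]
245 210 [0.5649 0.1859 0.0732]
290 210 [0.5742 0.229  0.0717]
240 150 [0.5065 0.1936 0.0723]
227 160 [0.5222 0.1726 0.017 ]
265 215 [0.5726 0.2042 0.0767]
```

View pics/w1_stand.png

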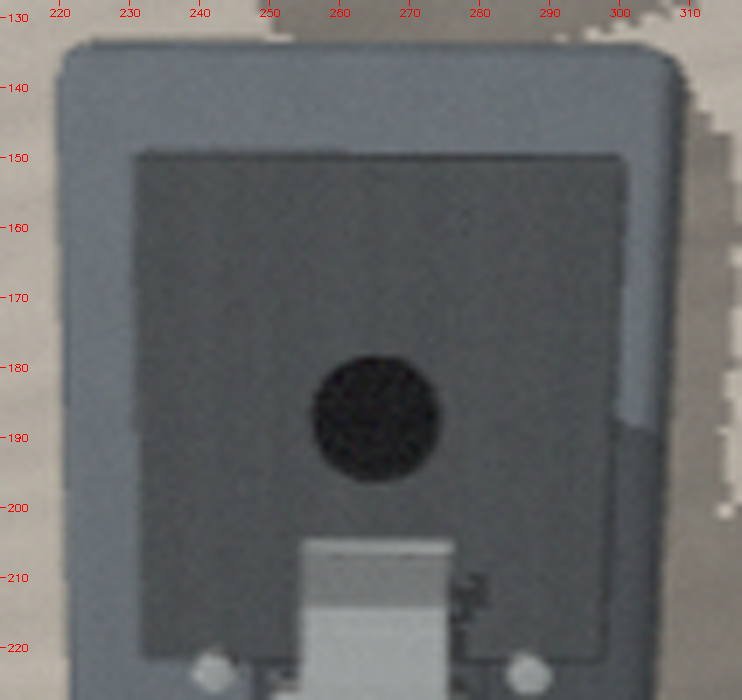

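```bash
python3 - <<'E'
from h import *
c=load("w1"); t=load("top0")
ZM=c["z_map"]
P=[depth(c,u,v) for u in range(234,298,3) for v in range(153,178,3)]
P=np.array(P); print("stage z med",np.median(P[:,2]),P[:,2].std())
z=np.median(P[:,2])
q=[(230.7,149.5),(300.8,150.0),(232,221.5),(298,222)]
W=[atz(c,u,v,z) for u,v in q]
for w in W: print(w.round(4))
print("w",np.linalg.norm(W[0]-W[1]),np.linalg.norm(W[2]-W[3]),"l",np.linalg.norm(W[0]-W[2]),np.linalg.norm(W[1]-W[3]))
yaw=lambda d:np.degrees(np.arctan2(d[1],d[0]))
print("yaw",yaw(W[2]-W[0]),yaw(W[3]-W[1]),yaw(W[1]-W[0])-90,yaw(W[3]-W[2])-90)
print("ctr",np.mean(W,0),"hole",atz(c,265.3,187.5,z))
p=[atz(c,u,v,z+.0045) for u,v in [(241.5,223.5),(287,223.5)]]; print("pins",p,yaw(p[1]-p[0])-90,np.linalg.norm(p[1]-p[0]))
# top cam check
for w in W: print(proj(t,w).round(1))
print("hole top",tri((c,265.3,187.5),(t,145,211.5)))
E
```

```text
stage z med 0.07262306906559227 0.036805643976497375
[0.5043 0.1852 0.0726]
[0.5178 0.2491 0.0726]
[0.5743 0.1708 0.0726]
[0.5878 0.2346 0.0726]
w 0.06529048183739432 0.06522251764244662 l 0.07144707235354554 0.07152726984042683
yaw -11.650334018745857 -11.705094924241322 -11.899264230492847 -11.969946583932568
ctr [0.54603813 0.20992306 0.07262307] hole [0.54669131 0.2097206  0.07262307]
pins [array([0.57652149, 0.18010768, 0.07712307]), array([0.58537009, 0.22357001, 0.07712307])] -11.507714284129506 0.044353932529092095
[153.4 230. ]
[127.4 224.1]
[160.4 201.4]
[134.6 195.6]
hole top [0.54917273 0.20969372 0.06461795]
```

Call:
arm_command --targets '[0, 0, -25, 0, 0, -2, -75, 0, 0, -4, -128, 0, 0, -5, -181, 0, 0, -7, -234, 0, 0, -8, -287, 0, 0, -10, -340, 0, 0, -11, -390, 0, 0, -11, -433, 0, 0, -11, -433, 0]'

```text
t: 2.95
tcp_pos: [0.4547, -0.2227, 0.4047]
orientation: [[0.0, -0.98, 0.199], [-0.0, 0.199, 0.98], [-1.0, -0.0, -0.0]]
ft_force: [0.3, -0.2, -0.5]
gripper_width: 0.08
```

Call:
arm_command --targets '[0, 0, 0, 0]'

```text
t: 3.08
tcp_pos: [0.4551, -0.2205, 0.4047]
orientation: [[-0.0, -0.98, 0.197], [0.0, 0.197, 0.98], [-1.0, 0.0, 0.0]]
ft_force: [1.1, 1.0, -0.0]
gripper_width: 0.0802
```

```bash
python3 - <<'E'
from cell import manip
from h import *
s=manip.state();print(s['t'],s['tcp_pos'],s['orientation'].round(4).tolist(),s['ft_force'])
c=manip.camera("wrist"); pickle.dump(c,open("pics/w2.pkl","wb"))
cv2.imwrite("pics/w2.png",c["color"][:,:,::-1]); print(c["origin"])
E
```

```text
3.075 [ 0.45509587 -0.22053871  0.40469986] [[-0.0, -0.9804, 0.1969], [0.0004, 0.1969, 0.9804], [-1.0, 0.0001, 0.0004]] [ 1.06622352  1.03929839 -0.04126441]
[ 0.39080203 -0.20764858  0.373919  ]
```

View pics/w2.png

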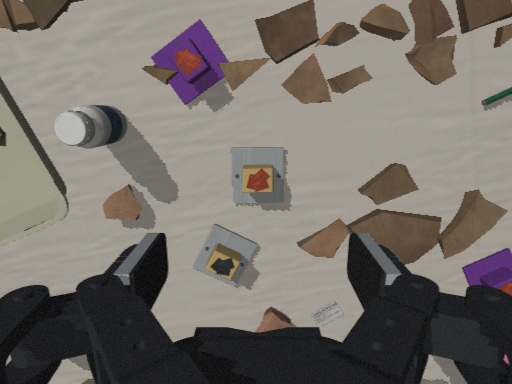

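```bash
python3 - <<'E'
from h import *
c=load("w2")
crop(c,222,138,296,212,8,"w2_sec")
for u,v in [(258,178),(248,172),(240,160),(275,160),(240,198),(278,198),(220,180)]: print(u,v,depth(c,u,v).round(4))
E
```

```text
258 178 [ 0.4722 -0.2225  0.0298]
248 172 [ 0.4636 -0.2318  0.029 ]
240 160 [ 0.4534 -0.2398  0.0029]
275 160 [ 0.4612 -0.2002  0.0039]
240 198 [ 0.4977 -0.2493  0.0051]
278 198 [ 0.5065 -0.2051  0.0053]
220 180 [ 0.4728 -0.2684 -0.0005]
```

View pics/w2_sec.png

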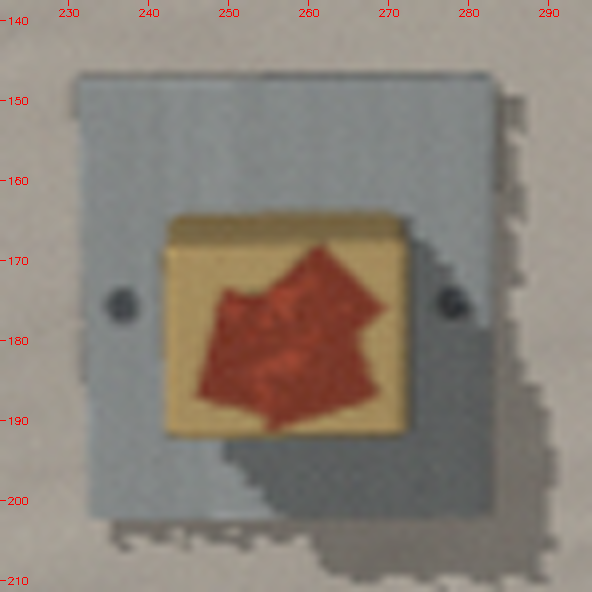

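```bash
python3 - <<'E'
from h import *
c=load("w2");t=load("top0")
yaw=lambda d:np.degrees(np.arctan2(d[1],d[0]))
for q,z in [([(231.3,147.2),(283.2,147.2),(232.5,202.3),(283,202.3)],.005),([(242.3,168.2),(272.4,168),(242.3,191.8),(272.4,191.8)],.029)]:
    W=[atz(c,u,v,z) for u,v in q]
    print(np.mean(W,0),"w",np.linalg.norm(W[0]-W[1]),np.linalg.norm(W[2]-W[3]),"l",np.linalg.norm(W[0]-W[2]),np.linalg.norm(W[1]-W[3]))
    print("yaw",yaw(W[2]-W[0]),yaw(W[3]-W[1]),yaw(W[1]-W[0])-90,yaw(W[3]-W[2])-90)
print(atz(c,236.7,175.8,.005),atz(c,277.8,175.5,.005))
# two-view of resin top centre
print(tri((c,257.35,180),(t,318.8,243.2)))
R=np.array([[0,-.9804,.1969],[0,.1969,.9804],[-1,0,0]])
print(R.T@(np.array([.4745,-.2265,.173])-np.array([.4551,-.2205,.4047])))
E
```

```text
[ 0.47481248 -0.2234875   0.005     ] w 0.05907235370368163 0.0601229878771381 l 0.06577612468273124 0.06580484322746157
yaw -11.346203781534548 -10.43141243184183 -11.427431444189551 -11.445387313877731
[ 0.47447347 -0.22366712  0.029     ] w 0.03257490718143128 0.03321312748758653 l 0.0265593361756474 0.026784951923350165
yaw -12.088847895921301 -10.716481184257406 -11.04579900530507 -11.441839312209893
[ 0.47051143 -0.24734347  0.005     ] [ 0.47965107 -0.20035631  0.005     ]
[ 0.47501182 -0.22423989  0.02755451]
[ 0.2317     -0.02020116 -0.00206254]
```

Call:
arm_command --targets '[20, -5, 0, 0, 60, -15, 1, 0, 100, -20, 1, 0, 135, -20, 1, 0, 160, -20, 1, 0, 180, -20, 1, 0, 190, -20, 1, 0, 190, -20, 1, 0]' --claw 60

```text
t: 4.12
tcp_pos: [0.4752, -0.2238, 0.2146]
orientation: [[-0.0, -0.981, 0.196], [0.0, 0.196, 0.981], [-1.0, 0.001, 0.0]]
ft_force: [0.2, -0.1, 0.6]
gripper_width: 0.0602
```

```bash
python3 - <<'E'
from cell import manip
from h import *
s=manip.state();print(s['t'],s['tcp_pos'],s['orientation'].round(4).tolist(),s['ft_force'])
c=manip.camera("wrist"); pickle.dump(c,open("pics/w3.pkl","wb"))
cv2.imwrite("pics/w3.png",c["color"][:,:,::-1])
E
```

```text
4.125 [ 0.47516847 -0.22378974  0.21455153] [[-0.0005, -0.9805, 0.1964], [0.0005, 0.1964, 0.9805], [-1.0, 0.0006, 0.0004]] [ 0.15606816 -0.13445081  0.5656942 ]
```

View pics/w3.png

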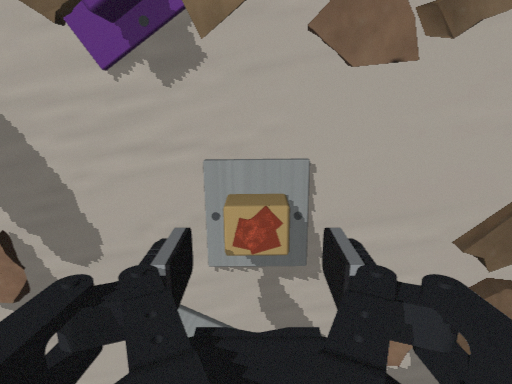

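Call:
arm_command --targets '[10, 0, 0, 0, 20, 0, 0, 0, 28, 0, 0, 0, 31, 0, 0, 0, 31, 0, 0, 0]'

```text
t: 4.8
tcp_pos: [0.4749, -0.2245, 0.1834]
orientation: [[-0.0, -0.98, 0.198], [0.0, 0.198, 0.98], [-1.0, 0.0, 0.0]]
ft_force: [0.1, 0.7, -0.8]
gripper_width: 0.0598
```

Call:
arm_command --targets '[0, 0, 0, 0, 0, 0, 0, 0, 0, 0, 0, 0, 0, 0, 0, 0, 0, 0, 0, 0, 0, 0, 0, 0]' --claw 25 --grip_force 40

```text
t: 5.55
tcp_pos: [0.475, -0.2245, 0.1841]
orientation: [[0.001, -0.98, 0.198], [-0.0, 0.198, 0.98], [-1.0, -0.001, -0.0]]
ft_force: [-0.8, -1.3, 5.8]
gripper_width: 0.0332
```

```bash
python3 - <<'E'
from cell import manip
from h import *
s=manip.state();print(s['t'],s['tcp_pos'],s['gripper_width'],s['ft_force'])
c=manip.camera("wrist"); pickle.dump(c,open("pics/w4.pkl","wb"))
d=manip.camera("side"); pickle.dump(d,open("pics/s4.pkl","wb"))
cv2.imwrite("pics/w4.png",c["color"][:,:,::-1])
crop(d,220,220,350,320,6,"s4")
E
```

```text
5.55 [ 0.47495522 -0.22454882  0.18406199] 0.03322361774359151 [-0.84565269 -1.32603257  5.80996349]
```

View pics/w4.png

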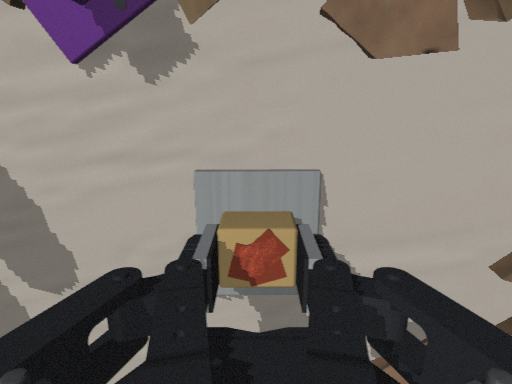

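View pics/s4.png

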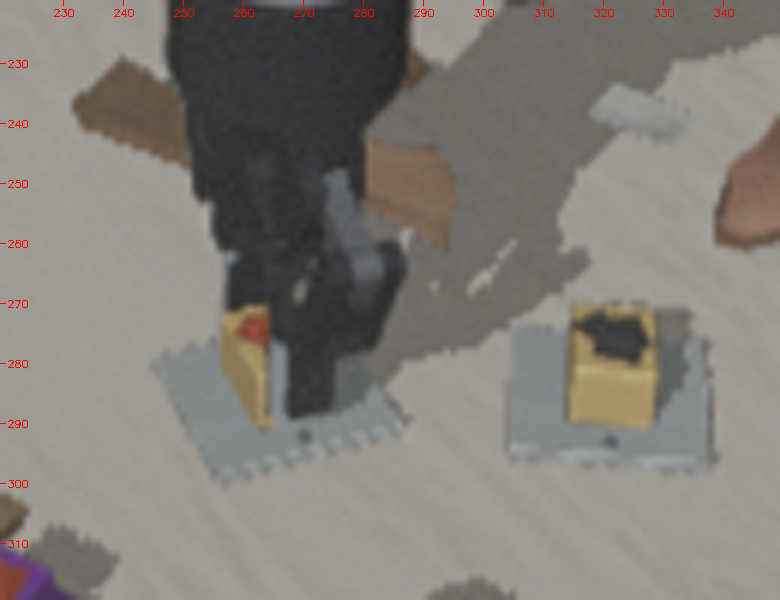

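Wrist +5.8 N on closing and the side crop shows tips right at the carrier plate (270,290): too low. I'll open, rise 4 mm and regrip.

Call:
arm_command --targets '[0, 0, 0, 0, 0, 0, 0, 0, -2, 0, 0, 0, -4, 0, 0, 0, -4, 0, 0, 0]' --claw 48

```text
t: 6.28
tcp_pos: [0.475, -0.2245, 0.1878]
orientation: [[0.0, -0.98, 0.197], [-0.0, 0.197, 0.98], [-1.0, -0.0, -0.0]]
ft_force: [-0.4, 0.8, 0.3]
gripper_width: 0.0481
```

Call:
arm_command --targets '[0, 0, 0, 0, 0, 0, 0, 0, 0, 0, 0, 0, 0, 0, 0, 0, 0, 0, 0, 0]' --claw 25 --grip_force 40

```text
t: 6.9
tcp_pos: [0.4749, -0.2245, 0.1879]
orientation: [[0.0, -0.98, 0.197], [-0.0, 0.197, 0.98], [-1.0, -0.0, -0.0]]
ft_force: [-0.9, 0.9, 5.3]
gripper_width: 0.0327
```

```bash
python3 - <<'E'
from cell import manip
from h import *
s=manip.state();print(s['t'],s['tcp_pos'],s['gripper_width'],s['ft_force'])
d=manip.camera("side"); pickle.dump(d,open("pics/s5.pkl","wb"))
crop(d,220,220,350,320,6,"s5")
E
```

```text
6.9 [ 0.47491772 -0.22448429  0.18790268] 0.03271718589593219 [-0.92081777  0.91771886  5.29081379]
```

View pics/s5.png

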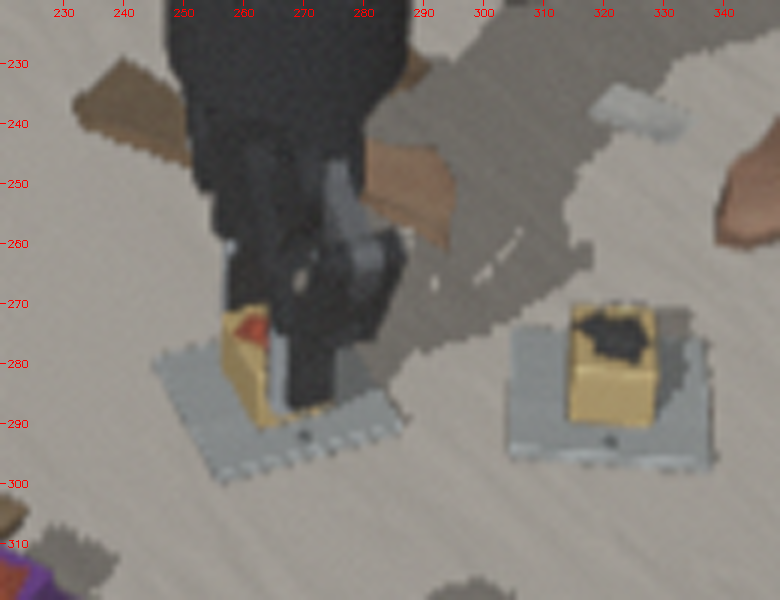

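Call:
arm_command --targets '[-4, 0, 0, 0, -14, 0, 0, 0, -35, 0, 0, 0, -65, 0, 0, 0, -100, 0, 0, 0, -130, 0, 0, 0, -148, 0, 0, 0, -152, 0, 0, 0, -152, 0, 0, 0]'

```text
t: 8.07
tcp_pos: [0.4748, -0.2244, 0.3396]
orientation: [[-0.0, -0.98, 0.197], [0.0, 0.197, 0.98], [-1.0, 0.0, 0.0]]
ft_force: [0.2, -0.5, -1.7]
gripper_width: 0.0334
```

Call:
arm_command --targets '[0, 1, 15, 0, 0, 5, 55, 0, 0, 10, 110, 0, 0, 15, 165, 0, 0, 20, 220, 0, 0, 25, 275, 0, 0, 30, 330, 0, 0, 35, 385, 0, 0, 39, 425, 0.007, 0, 40, 440, 0.007]'

```text
t: 9.32
tcp_pos: [0.5219, 0.2173, 0.3388]
orientation: [[-0.001, -0.979, 0.202], [-0.0, 0.202, 0.979], [-1.0, 0.001, -0.0]]
ft_force: [-0.6, -1.4, -1.2]
gripper_width: 0.0329
```

Call:
arm_command --targets '[0, 0, 0, 0, 0, 0, 0, 0]'

```text
t: 9.57
tcp_pos: [0.5225, 0.2138, 0.3395]
orientation: [[-0.001, -0.979, 0.205], [-0.0, 0.205, 0.979], [-1.0, 0.001, -0.0]]
ft_force: [0.3, 0.7, -1.8]
gripper_width: 0.0333
```

```bash
python3 - <<'E'
from cell import manip
from h import *
s=manip.state();print(s['t'],s['tcp_pos'],s['orientation'].round(4).tolist(),s['gripper_width'],s['ft_force'])
for n in ("wrist","side","top"):
    c=manip.camera(n); pickle.dump(c,open(f"pics/{n}6.pkl","wb"))
    cv2.imwrite(f"pics/{n}6.png",c["color"][:,:,::-1])
crop(load("side6"),160,90,270,195,7,"s6")
E
```

```text
9.575 [0.52248623 0.2138342  0.33946822] [[-0.0006, -0.9787, 0.2051], [-0.0002, 0.2051, 0.9787], [-1.0, 0.0006, -0.0004]] 0.033261446015658044 [ 0.34839591  0.65188035 -1.82984458]
```

View pics/wrist6.png

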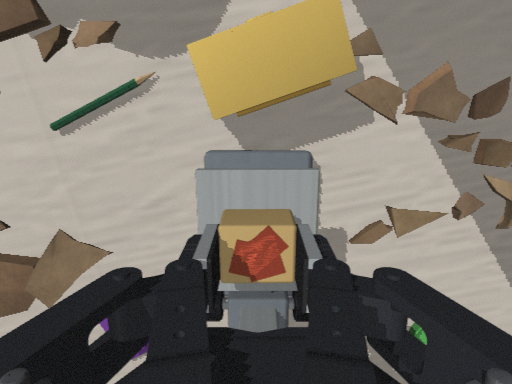

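View pics/s6.png

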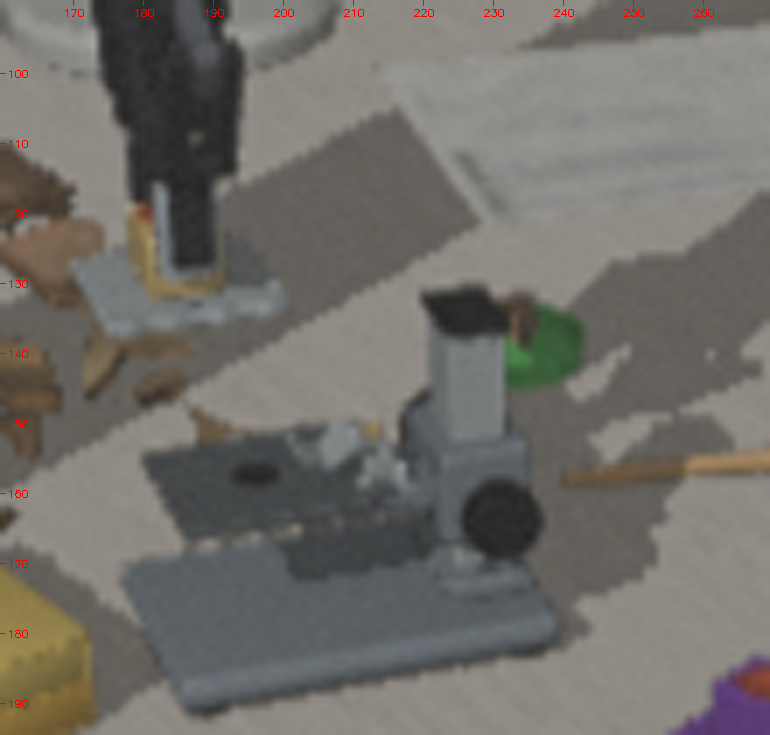

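```bash
python3 - <<'E'
from h import *
c=load("wrist6")
crop(c,188,145,328,225,5.5,"w6")
E
```

```text
(no output)
```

View pics/w6.png

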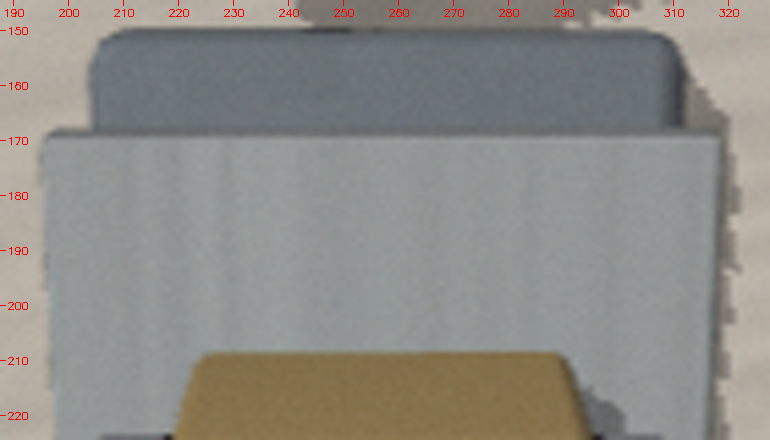

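```bash
python3 - <<'E'
from h import *
c=load("wrist6");w1=load("w1")
yaw=lambda d:np.degrees(np.arctan2(d[1],d[0]))
z=.3395-.1879+.005
a,b=atz(c,195.7,168.8,z),atz(c,318.7,169.5,z)
print(np.linalg.norm(a-b),"yaw",yaw(b-a)-90,"toolyaw",yaw([.2051,.9787])-90)
R=np.array([[0,-.9787,.2051],[0,.2051,.9787],[-1,0,0]]);tcp=np.array([.5225,.2138,.3395])
print("front edge mid in tool",R.T@((a+b)/2-tcp))
th=np.radians(-11.75); X=np.array([np.cos(th),np.sin(th),0]);Y=np.array([-np.sin(th),np.cos(th),0])
ctr=np.array([.5462,.2099,.0726])
m=(a+b)/2+33e-3*X
print("sec ctr",m,"rel stage",(m-ctr)@X,(m-ctr)@Y)
# base front edge in both views (z~.019)
for cc,l,r,v in [(c,204,311.5,150.5),(w1,219.7,309,134.3)]:
    p,q=atz(cc,l,v+3,.018),atz(cc,r,v+3,.018); print("base",p,q,((p+q)/2-ctr)@Y,np.linalg.norm(p-q))
E
```

```text
0.05874411496825617 yaw -12.240868373641518 toolyaw -11.835835109591358
front edge mid in tool [1.82900000e-01 3.35118712e-02 1.43217270e-04]
sec ctr [0.52203717 0.21409384 0.1566    ] rel stage -0.024510545132449095 -0.0008146029918835025
base [0.4944202  0.17099013 0.018     ] [0.51440888 0.26580012 0.018     ] -0.00019214589287135607 0.09689417752611078
base [0.49601126 0.17048514 0.018     ] [0.51538164 0.26581567 0.018     ] -0.00017069596930303403 0.09727857599097145
```

Call:
arm_command --targets '[8, 0, 0.8, -0.003, 25, 0, 0.8, -0.003, 45, 0, 0.8, -0.003, 60, 0, 0.8, -0.003, 67, 0, 0.8, -0.003, 70, 0, 0.8, -0.003, 70, 0, 0.8, -0.003, 70, 0, 0.8, -0.003]'

```text
t: 10.72
tcp_pos: [0.5228, 0.2156, 0.2702]
orientation: [[0.001, -0.98, 0.201], [0.0, 0.201, 0.98], [-1.0, -0.001, 0.0]]
ft_force: [-1.0, -0.4, -2.0]
gripper_width: 0.0325
```

```bash
python3 - <<'E'
from cell import manip
from h import *
s=manip.state();print(s['t'],s['tcp_pos'],s['orientation'].round(4).tolist(),s['gripper_width'],s['ft_force'])
c=manip.camera("wrist"); pickle.dump(c,open("pics/w7.pkl","wb"))
d=manip.camera("side"); pickle.dump(d,open("pics/s7.pkl","wb"))
crop(d,160,110,250,190,8,"s7")
cv2.imwrite("pics/w7.png",c["color"][:,:,::-1])
E
```

```text
10.725 [0.52284857 0.21556056 0.27020814] [[0.0009, -0.9795, 0.2014], [0.0003, 0.2014, 0.9795], [-1.0, -0.0008, 0.0005]] 0.03247156464892896 [-0.95429517 -0.42770449 -1.98275997]
```

View pics/s7.png

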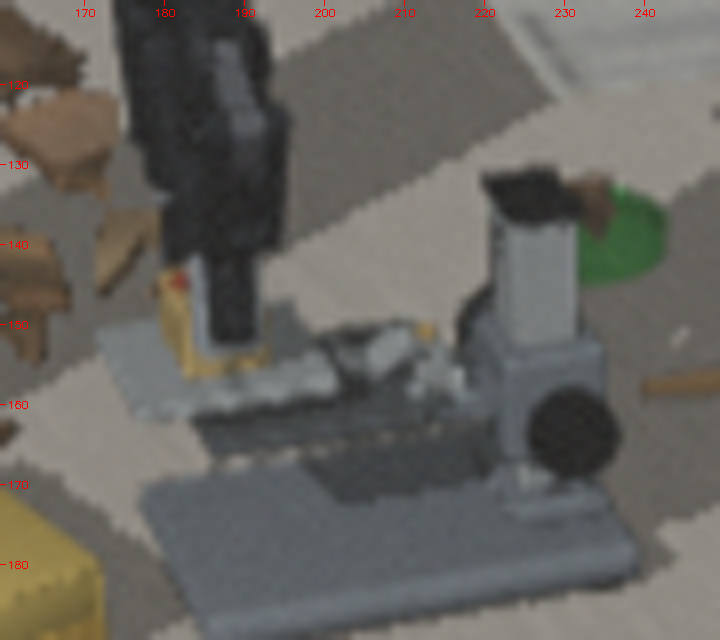

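View pics/w7.png

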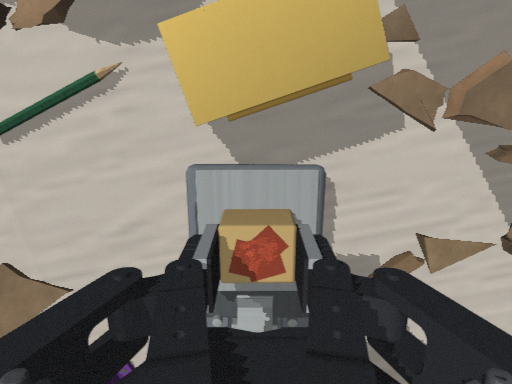

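Call:
arm_command --targets '[1.5, 0, 0, 0, 3, 0, 0, 0, 4.5, 0, 0, 0, 5.5, 0, 0, 0, 6, 0, 0, 0, 6, 0, 0, 0]'

```text
t: 11.58
tcp_pos: [0.5228, 0.2155, 0.2637]
orientation: [[-0.0, -0.98, 0.201], [0.0, 0.201, 0.98], [-1.0, 0.0, 0.0]]
ft_force: [-0.4, -0.2, -1.5]
gripper_width: 0.0332
```

Call:
arm_command --targets '[0.5, 0, 0, 0, 1, 0, 0, 0, 1.5, 0, 0, 0, 1.5, 0, 0, 0]'

```text
t: 12.08
tcp_pos: [0.5228, 0.2155, 0.2622]
orientation: [[-0.0, -0.98, 0.201], [0.0, 0.201, 0.98], [-1.0, 0.0, 0.0]]
ft_force: [0.2, 0.2, -1.0]
gripper_width: 0.033
```

Call:
arm_command --targets '[0.4, 0, 0, 0, 0.8, 0, 0, 0, 0.8, 0, 0, 0]'

```text
t: 12.45
tcp_pos: [0.5228, 0.2155, 0.2614]
orientation: [[-0.0, -0.98, 0.201], [0.0, 0.201, 0.98], [-1.0, 0.0, 0.0]]
ft_force: [-0.1, 0.0, -0.7]
gripper_width: 0.0327
```

Call:
arm_command --targets '[0.4, 0, 0, 0, 0.4, 0, 0, 0]'

```text
t: 12.7
tcp_pos: [0.5228, 0.2155, 0.261]
orientation: [[-0.0, -0.98, 0.201], [0.0, 0.201, 0.98], [-1.0, 0.0, 0.0]]
ft_force: [-0.2, -0.3, -0.9]
gripper_width: 0.0327
```

Call:
arm_command --targets '[0.4, 0, 0, 0, 0.4, 0, 0, 0]'

```text
t: 12.95
tcp_pos: [0.5227, 0.2155, 0.2606]
orientation: [[-0.0, -0.98, 0.201], [0.0, 0.201, 0.98], [-1.0, 0.0, 0.0]]
ft_force: [-0.5, 0.7, -1.6]
gripper_width: 0.0331
```

Call:
arm_command --targets '[0.4, 0, 0, 0, 0.4, 0, 0, 0]'

```text
t: 13.2
tcp_pos: [0.5227, 0.2155, 0.2605]
orientation: [[0.0, -0.98, 0.201], [0.0, 0.201, 0.98], [-1.0, -0.0, 0.0]]
ft_force: [-1.8, -1.0, 3.5]
gripper_width: 0.0329
```

Call:
arm_command --targets '[-0.1, -1, 0, 0, -0.1, -2.5, 0, 0, -0.1, -4, 0, 0, -0.1, -5.5, 0, 0, -0.1, -7, 0, 0, -0.1, -8, 0, 0, -0.1, -8, 0, 0]'

```text
t: 14.08
tcp_pos: [0.5306, 0.214, 0.2605]
orientation: [[-0.0, -0.979, 0.201], [0.0, 0.201, 0.979], [-1.0, 0.0, 0.0]]
ft_force: [-3.0, 0.5, 5.3]
gripper_width: 0.0332
```

Call:
arm_command --targets '[0, -1, 0, 0, 0, -2.3, 0, 0, 0, -3.6, 0, 0, 0, -4.8, 0, 0, 0, -6, 0, 0, 0, -6, 0, 0]'

```text
t: 14.82
tcp_pos: [0.5363, 0.2128, 0.2605]
orientation: [[-0.001, -0.98, 0.201], [0.0, 0.201, 0.98], [-1.0, 0.001, 0.0]]
ft_force: [-4.3, 0.7, 7.5]
gripper_width: 0.033
```

```bash
python3 - <<'E'
from cell import manip
from h import *
s=manip.state();print(s['t'],s['tcp_pos'],s['orientation'].round(4).tolist(),s['gripper_width'],s['ft_force'])
c=manip.camera("wrist"); pickle.dump(c,open("pics/w8.pkl","wb"))
d=manip.camera("side"); pickle.dump(d,open("pics/s8.pkl","wb"))
crop(d,160,110,250,190,8,"s8")
crop(c,170,150,340,340,3.1,"w8")
E
```

```text
14.825 [0.53629344 0.21279382 0.26049684] [[-0.0007, -0.9795, 0.2014], [0.0002, 0.2014, 0.9795], [-1.0, 0.0007, 0.0]] 0.032954211403868915 [-4.30490938  0.65531043  7.45788304]
```

View pics/s8.png

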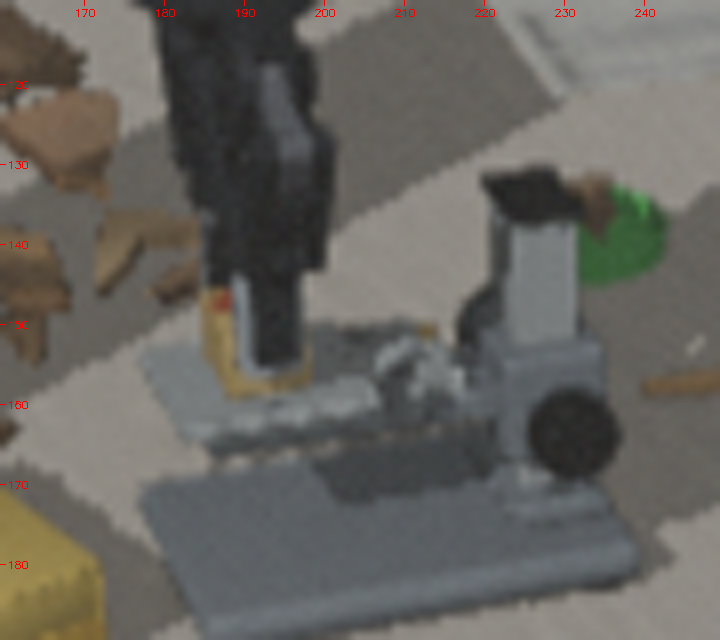

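View pics/w8.png

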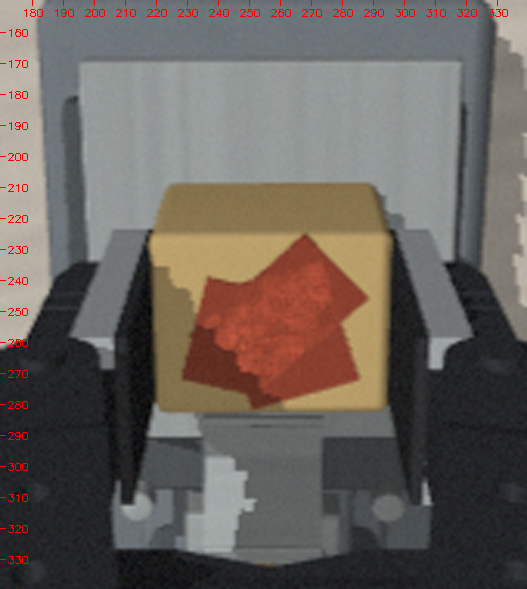

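```bash
python3 - <<'E'
from h import *
c=load("w8")
crop(c,180,165,220,235,9,"w8a");crop(c,300,165,340,235,9,"w8b")
a=cv2.imread("pics/w8a.png");b=cv2.imread("pics/w8b.png");cv2.imwrite("pics/w8ab.png",np.hstack([a,b])[:590])
E
```

```text
(no output)
```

View pics/w8ab.png

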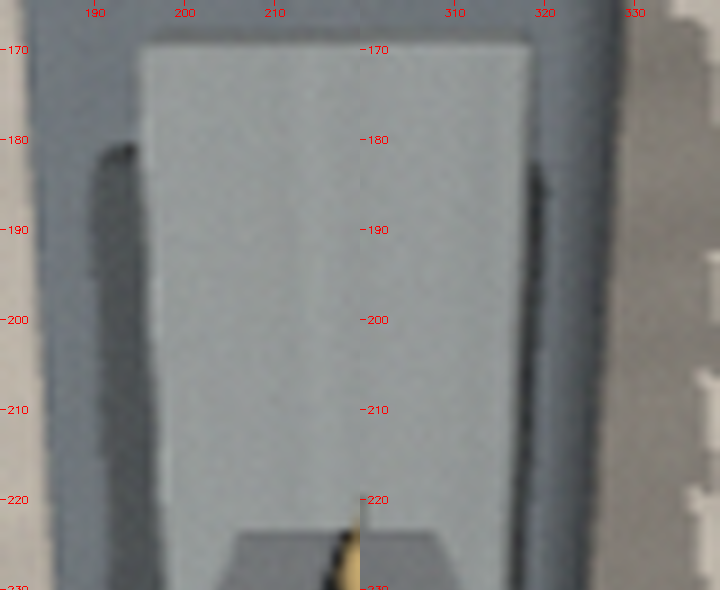

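Call:
arm_command --targets '[0, -0.5, -0.3, 0.002, 0, -1.5, -0.6, 0.005, 0, -2.5, -0.9, 0.005, 0, -3.5, -1.2, 0.005, 0, -4.5, -1.2, 0.005, 0, -5.5, -1.2, 0.005, 0, -6, -1.2, 0.005, 0, -6, -1.2, 0.005]'

```text
t: 15.92
tcp_pos: [0.5419, 0.2104, 0.2605]
orientation: [[-0.001, -0.978, 0.206], [0.0, 0.206, 0.978], [-1.0, 0.001, -0.0]]
ft_force: [-4.2, 1.0, 6.9]
gripper_width: 0.0332
```

```bash
python3 - <<'E'
from cell import manip
from h import *
s=manip.state();print(s['t'],s['tcp_pos'],s['orientation'].round(4).tolist(),s['gripper_width'],s['ft_force'])
c=manip.camera("wrist"); pickle.dump(c,open("pics/w9.pkl","wb"))
crop(c,170,150,340,340,3.1,"w9")
E
```

```text
15.925 [0.54185407 0.21043877 0.26046564] [[-0.0009, -0.9785, 0.2063], [0.0001, 0.2063, 0.9785], [-1.0, 0.0009, -0.0001]] 0.033245745173619626 [-4.19929787  1.02190287  6.91744647]
```

View pics/w9.png

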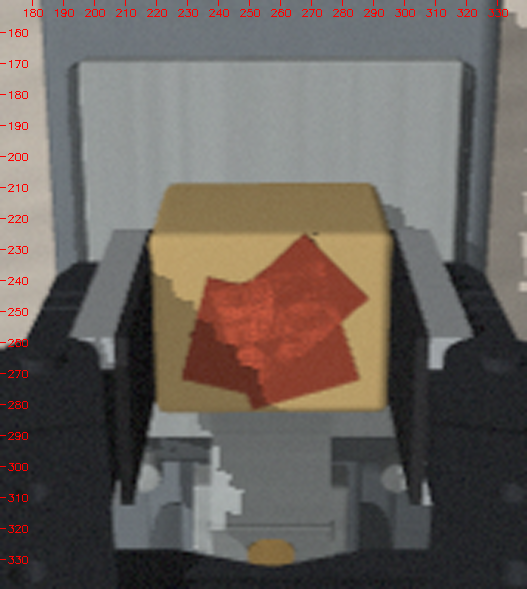

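Call:
arm_command --targets '[0, -0.8, 0, 0, 0, -1.6, 0, 0, 0, -2.4, 0, 0, 0, -3, 0, 0, 0, -3, 0, 0]'

```text
t: 16.6
tcp_pos: [0.5448, 0.2098, 0.2605]
orientation: [[-0.001, -0.978, 0.206], [0.0, 0.206, 0.978], [-1.0, 0.001, -0.0]]
ft_force: [-5.0, 1.3, 6.3]
gripper_width: 0.0331
```

Call:
arm_command --targets '[0, -0.3, 0, 0, 0, -0.6, 0, 0, 0, -0.6, 0, 0]'

```text
t: 16.98
tcp_pos: [0.5454, 0.2097, 0.2605]
orientation: [[-0.001, -0.978, 0.206], [0.0, 0.206, 0.978], [-1.0, 0.001, -0.0]]
ft_force: [-4.3, 1.3, 6.6]
gripper_width: 0.0328
```

Call:
arm_command --targets '[0, -0.3, 0, 0, 0, -0.5, 0, 0, 0, -0.5, 0, 0]'

```text
t: 17.35
tcp_pos: [0.5458, 0.2096, 0.2605]
orientation: [[-0.001, -0.978, 0.206], [0.0, 0.206, 0.978], [-1.0, 0.001, -0.0]]
ft_force: [-4.9, 0.8, 7.4]
gripper_width: 0.0331
```

Call:
arm_command --targets '[0, -0.3, 0, 0, 0, -0.5, 0, 0, 0, -0.5, 0, 0]'

```text
t: 17.73
tcp_pos: [0.5463, 0.2095, 0.2604]
orientation: [[-0.001, -0.978, 0.206], [0.0, 0.206, 0.978], [-1.0, 0.001, -0.0]]
ft_force: [-4.7, 1.3, 6.6]
gripper_width: 0.0332
```

Call:
arm_command --targets '[0, -0.3, 0, 0, 0, -0.5, 0, 0, 0, -0.5, 0, 0]'

```text
t: 18.1
tcp_pos: [0.5468, 0.2094, 0.2605]
orientation: [[-0.001, -0.978, 0.206], [0.0, 0.206, 0.978], [-1.0, 0.001, -0.0]]
ft_force: [-5.3, 1.1, 7.0]
gripper_width: 0.033
```

```bash
python3 - <<'E'
from cell import manip
from h import *
s=manip.state();print(s['t'],s['tcp_pos'],s['orientation'].round(4).tolist(),s['gripper_width'],s['ft_force'],s['moment'])
c=manip.camera("wrist"); pickle.dump(c,open("pics/w10.pkl","wb"))
crop(c,190,270,320,340,6,"w10")
E
```

```text
18.1 [0.54680837 0.20941459 0.26048937] [[-0.0009, -0.9785, 0.2063], [0.0001, 0.2063, 0.9785], [-1.0, 0.0009, -0.0001]] 0.033012313267217375 [-5.28619672  1.05656966  7.0257649 ] [ 0.18102092  0.86549647 -0.03073701]
```

View pics/w10.png

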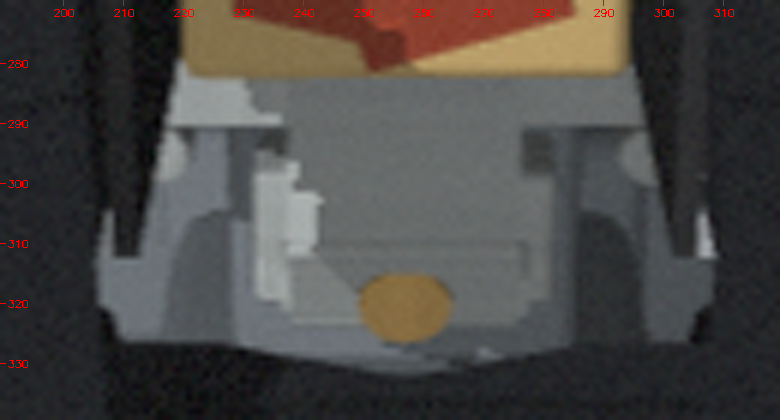

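Call:
arm_command --targets '[0, -0.4, 0, 0, 0, -0.4, 0, 0]'

```text
t: 18.4
tcp_pos: [0.547, 0.2094, 0.2605]
orientation: [[-0.001, -0.978, 0.206], [0.0, 0.206, 0.978], [-1.0, 0.001, -0.0]]
ft_force: [-7.0, 1.6, 8.2]
gripper_width: 0.033
```

Call:
arm_command --targets '[0, -0.4, 0, 0, 0, -0.4, 0, 0]'

```text
t: 18.65
tcp_pos: [0.5472, 0.2094, 0.2605]
orientation: [[-0.002, -0.978, 0.206], [0.0, 0.206, 0.978], [-1.0, 0.002, -0.0]]
ft_force: [-8.1, 2.2, 9.4]
gripper_width: 0.0327
```

Call:
arm_command --targets '[0, -0.3, 0, 0, 0, -0.3, 0, 0]'

```text
t: 18.9
tcp_pos: [0.5473, 0.2093, 0.2605]
orientation: [[-0.003, -0.978, 0.206], [0.0, 0.206, 0.978], [-1.0, 0.003, -0.0]]
ft_force: [-8.8, 3.3, 10.1]
gripper_width: 0.0327
```

Call:
arm_command --targets '[0, -0.4, 0, 0, 0, -0.4, 0, 0]'

```text
t: 19.15
tcp_pos: [0.5475, 0.2093, 0.2605]
orientation: [[-0.003, -0.978, 0.206], [0.0, 0.206, 0.978], [-1.0, 0.003, -0.001]]
ft_force: [-11.6, 3.6, 10.6]
gripper_width: 0.0327
```

```bash
python3 - <<'E'
from cell import manip
from h import *
s=manip.state();print(s['t'],s['tcp_pos'],s['orientation'].round(4).tolist(),s['gripper_width'],s['ft_force'],s['moment'])
c=manip.camera("wrist"); pickle.dump(c,open("pics/w11.pkl","wb"))
crop(c,190,275,320,325,6,"w11");crop(c,185,160,330,235,5,"w11b")
E
```

```text
19.15 [0.54751173 0.20930095 0.26046508] [[-0.0034, -0.9785, 0.2063], [0.0001, 0.2063, 0.9785], [-1.0, 0.0034, -0.0006]] 0.032742077276264006 [-11.62285072   3.60266133  10.64308727] [ 0.6279071   1.79587395 -0.07085123]
```

View pics/w11.png

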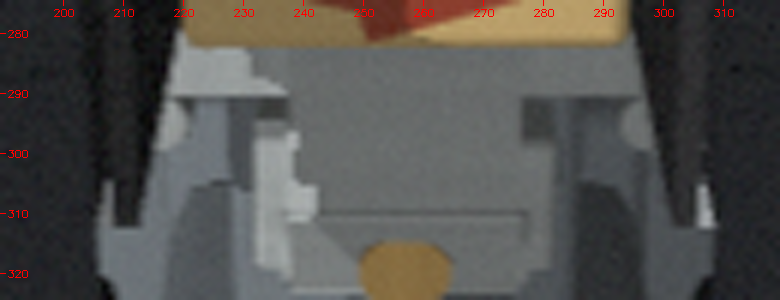

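View pics/w11b.png

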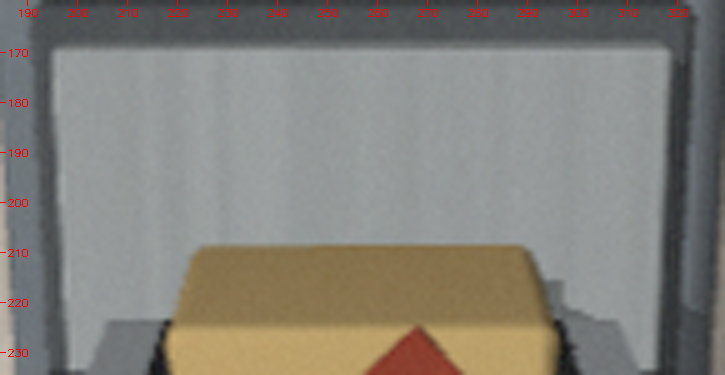

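Call:
arm_command --targets '[-0.2, 0.2, 0, 0, -0.3, 0.3, 0, 0, -0.3, 0.3, 0, 0]'

```text
t: 19.58
tcp_pos: [0.5474, 0.2093, 0.2605]
orientation: [[-0.003, -0.978, 0.206], [0.0, 0.206, 0.978], [-1.0, 0.003, -0.001]]
ft_force: [-8.7, 2.6, 6.5]
gripper_width: 0.033
```

Call:
arm_command --targets '[0, 0, 0, 0, 0, 0, 0, 0, 0, 0, 0, 0, 0, 0, 0, 0]' --claw 46

```text
t: 20.08
tcp_pos: [0.5484, 0.209, 0.2605]
orientation: [[0.0, -0.978, 0.206], [0.0, 0.206, 0.978], [-1.0, -0.0, 0.0]]
ft_force: [0.0, 0.4, -0.2]
gripper_width: 0.0457
```

```bash
python3 - <<'E'
from cell import manip
from h import *
s=manip.state();print(s['t'],s['tcp_pos'],s['gripper_width'],s['ft_force'],s['moment'])
c=manip.camera("wrist"); pickle.dump(c,open("pics/w12.pkl","wb"))
crop(c,170,150,340,340,3.1,"w12")
E
```

```text
20.075 [0.5483722  0.20895749 0.26053871] 0.0457009178192169 [ 0.00720815  0.38788805 -0.22256041] [ 0.01689453 -0.02322882  0.0135551 ]
```

View pics/w12.png

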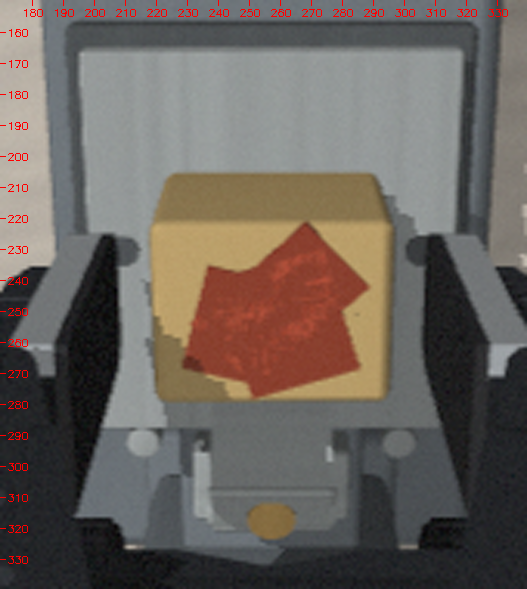

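Call:
arm_command --targets '[-3, 0, 0, 0, -8, 0, 0, 0, -16, 0, 0, 0, -30, 0, 0, 0, -55, 0, 0, 0, -85, 0, 0, 0, -115, 10, 0, 0, -140, 18, 0, 0, -144, 20, 0, 0, -144, 20, 0, 0]'

```text
t: 21.38
tcp_pos: [0.5286, 0.2131, 0.4047]
orientation: [[0.0, -0.978, 0.206], [0.0, 0.206, 0.978], [-1.0, -0.0, 0.0]]
ft_force: [-0.3, -0.3, -0.4]
gripper_width: 0.046
```

Call:
arm_command --targets '[0, 0, 0, 0, 0, 0, 0, 0]'

```text
t: 21.62
tcp_pos: [0.5289, 0.2131, 0.4038]
orientation: [[-0.001, -0.978, 0.206], [-0.0, 0.206, 0.978], [-1.0, 0.001, -0.001]]
ft_force: [0.2, 0.5, 0.4]
gripper_width: 0.0461
```

```bash
python3 - <<'E'
from cell import manip
from h import *
s=manip.state();print(s['t'],s['tcp_pos'],s['ft_force'])
c=manip.camera("wrist"); pickle.dump(c,open("pics/w13.pkl","wb"))
d=manip.camera("side"); pickle.dump(d,open("pics/s13.pkl","wb"))
crop(d,160,110,260,190,7.5,"s13")
crop(c,210,125,325,235,5.2,"w13")
cv2.imwrite("pics/side13.png",d["color"][:,:,::-1])
E
```

```text
21.625 [0.52891211 0.21308597 0.40378921] [0.15744202 0.48608697 0.35920435]
```

View pics/w13.png

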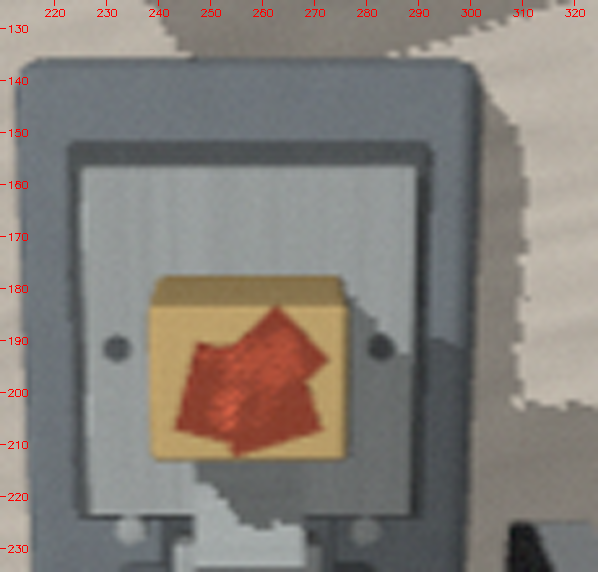

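View pics/s13.png

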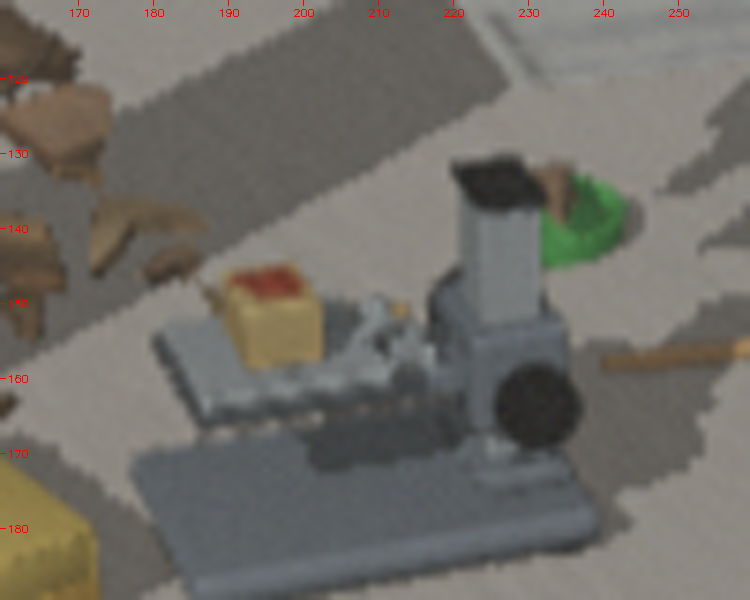

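View pics/side13.png

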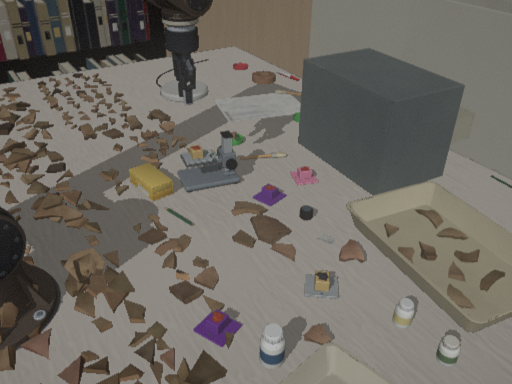

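```bash
python3 - <<'E'
from h import *
c=load("w13"); z=.0726
th=np.radians(-11.8); X=np.array([np.cos(th),np.sin(th),0]);Y=np.array([-np.sin(th),np.cos(th),0])
st=[atz(c,u,v,z) for u,v in [(222.7,152),(292.3,152.3)]]
pl=[atz(c,u,v,z+.005) for u,v in [(225,156.7),(290,156.7),(226.3,223.6),(288.3,223.6)]]
pn=[atz(c,u,v,z+.0045) for u,v in [(234.7,226.7),(279.8,226.7)]]
for n,L in (("st",st),("pl",pl),("pin",pn)): print(n,[(round(p@X*1e3,1),round(p@Y*1e3,1)) for p in L])
E
python3 -c "
from cell import manip
print(manip.close_job(), manip.state()['t'])"
```

```text
st [(np.float64(455.4), np.float64(284.9)), (np.float64(455.9), np.float64(349.7))]
pl [(np.float64(459.0), np.float64(287.4)), (np.float64(459.2), np.float64(347.1)), (np.float64(524.6), np.float64(286.8)), (np.float64(524.8), np.float64(347.0))]
pin [(np.float64(528.0), np.float64(294.9)), (np.float64(528.2), np.float64(338.8))]
the job is handed in; nothing more can be done
the job is handed in; nothing more can be done
```

The red-brown section is on the stage, under the spring clip and against both stop pins, and the job is handed in; my last motion ended at 21.6 s of the 61 s allowed. I set it down on the open front at about 3 mm/s, felt contact with the stage top at about 72.6 mm, then slid it back flat. After release I lifted the gripper clear.

**Force:** The highest force reading at the end of any move was about 16 N (11.6 N backwards, 3.6 N sideways, 10.6 N upwards) at the pins, under the 40 N limit. It dropped to about zero after release.

**Position on the stage, from the last wrist picture:**
- **Sides:** 2.5 mm and 2.6 mm of stage show either side of the carrier plate.
- **Front:** about 3.5 mm of stage shows.
- **Pins:** the rear edge is 3.4 mm from both pin centres, against 3 mm for true contact. That is within the camera error, and the rising force also showed contact.
- **Squareness:** the plate's edges are square to the pins within about 0.3°.

**Other checks:**
- **Clip:** I judged it from the pictures, which show it resting on the plate; I did not measure its angle.
- **Grey section and loupe:** both still stand where they were in the side view.
- **First grip:** the first grip put the fingertips at the carrier plate, so I opened, rose 4 mm and gripped again before lifting.
- **Sideways correction:** part way through the slide the section was about 1 mm off to one side, and I corrected it while sliding.

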